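# Load the tipping rasp holder and stand it up

### The arm

A 7-joint arm with a two-finger parallel gripper is mounted at the origin on the work surface. World frame = base frame: x ahead of the robot, y to its left, z up, the work surface at z = 0. Lengths are in m, angles in rad, forces in N, time in s.
With the tool pointing down it reaches from about 0.425 to 0.925 m from the base axis. Payload 6.8 kg.
Tool frame: the origin (TCP) lies between the finger pads; the fingertips stand r.tcp_to_tips ahead of it and the grasp point (between the pads) lies 3 mm ahead of it (r.tcp_to_tips is the distance from the TCP to the fingertips, in m); z points along the fingers, y is the line along which they close (so a half turn about z gives the same grasp; the last joint's range is limited). The gripper opens to 85 mm and grips with 20 to 120 N. Pads are 22 mm wide; open, the fingers measure 114 mm over their backs; the gripper's body (76 mm by 85 mm) begins 54 mm behind the grasp point. The pads swing forward as they close: fully open they stand 13 mm farther back than shut.
Start: joints at [1.104, 0.477, 0.022, 1.555, -0.011, 1.109, -0.083], TCP at [0.237, -0.632, 0.253] pointing down, gripper open.
Joint ranges: [-2.96, 2.96], [-0.34, 2.1], [-1.41, 1.46], [0.24, 2.44], [-1.37, 4.51], [0.17, 1.92], [-2.96, 2.96]. Speed limits (rad/s): [2.39, 2.39, 3.14, 3.14, 3.14, 3.14, 3.14].

### API

Orientations are given as a rotation vector (axis times angle).
In Python, from bench import r gives the robot as it stands. The module is installed in compiled form; this text tells all that it offers.
- The arm moves only by the tool step_arm, never from a script. Its argument "moves" is a list of rows, each an object of numbers: "rx", "ry", "rz": the turn, a rotation vector about the tool's x, y, z in degrees; "dx", "dy", "dz": the shift along the tool's x, y, z in mm; "gripper": the opening, from -1 (shut) to 1 (fully open). In form: [{"rx": .., "ry": .., "rz": .., "dx": .., "dy": .., "dz": .., "gripper": ..}, ...]. A call has 1 to 20 rows; each row shifts and turns the commanded pose from where the row before left it, along the tool's axes as they then stand; what a row does not reach is not made up. A row lasts 1/8 s, in which the tool goes at most 62.5 mm and 10.7 degrees, less where a joint would pass 70% of its speed; a pose out of reach is approached as far as the arm can. A call is refused whole if a number of a shift passes 62.5 or a number of a turn 10.7, either way. A call with a gripper value outside its range is refused whole. The fingers move at their own pace and stop on an object; "grip_force" is the grip in N (left out, the last holds). Time passes only in rows, so rows that do not move let the fingers close. It gives the time, the measured TCP pose, the force, the opening and the grip force at its end, in the units of the state.
- r.get_obs(): the state, without advancing time (a new reading comes with each control period).
- r.grab_frame(name): name is "scene" or "top" or "wrist"; returns the picture (420x560x3 uint8, blue, green, red); there is no depth.
- r.camera_info(name): a dict with "mtx" (3x3 intrinsics, pixels), "rvec" (rotation vector, rad) and "tvec" (3), from world to camera coordinates, as OpenCV has them. Camera axes: x right, y down, z forward; pixel columns grow to the right and rows downward; lengths in m; the calibration is good to about 2 mm. A picture is of the moment at which its call begins: read the wrist's pose just before it. camera_info takes no time and is no camera call; for the wrist camera it gives the pose at the moment of the call.
- r.hand_in(): hands the job in; it is judged then, once.
The state is a dict: "clock": time; "joints": joint angles; "qvel": joint speeds; "tau": joint torques, N m; "tcp_pos": TCP position; "orientation": TCP orientation; "contact_force": force on the tool from outside, world axes, zero at the start; "moment": the same for the moment, N m; "grip_width": finger opening in m; "gripper_force": force on a finger pad.
Only numpy, scipy, OpenCV 4.12 (cv2) and the standard library are available. Lean on these libraries where they do the work, as an engineer would, in place of code of your own. Each camera call takes 0.05 s, during which the arm holds its last target. There are 200 camera calls.

### The job

The blue holder cup on the loading rack has been left half tipped: push it down flat by its brass bar, slide both rasps along their lanes tip first well into the cup, then tip the cup all the way up to its stop so that both rasps stand upright in it, fully home. The handles are freshly oiled, so nudge the rasps gently, under 15 N, without pinching them or lifting them out of the lanes by hand. Leave the clay pot, the carved panel and the tape roll where they are.

Things in the scene. Friction and masses are not known exactly. Their poses are not given: they have to be found in the camera images.
- rack: Fixed wooden loading rack, 470 x 116 mm. Origin at table height on its centre line at the lanes' end, 2 mm before the lowered cup's mouth; +x along the lanes to the cup, z up. Two lanes centred at y = +22 and -22 mm, floor 20 mm above the table, 26 mm wide between rails 7 mm high (tops 27 mm above the table), from x = -260 to -4 mm, outer end open. Hinge axis along y at x = 128, z = 16 mm.
- cup (a joint): Angle of the blue hinged cup in rad: 0 = lying flat, mouth towards the lanes; 1.571 = upright at its stop, mouth up. Starts half tipped. The hinge is stiff: it stays where it is left; turning takes about 1 to 7 N at the bar. Hard stops at both ends.
- cup_hinge (a point): Middle of the cup's hinge axis; frame turns with the cup (= rack axes at joint 0). In it, the two side by side wells: mouth at x = -126 mm, bottom at x = -16 (110 mm deep), 34 mm square inside, centred at y = +22 and -22, from z = 0 to 34. Outside 86 mm wide; face under the bar at z = 38. Lying, the wells' floor is 4 mm below the lanes' floor.
- cup_bar (a point): Middle of the cup's brass push bar, 12 mm dia., 86 mm long, parallel to the hinge, on two 8 mm rods at y = +38 and -38 mm, free between. At x = -50, z = +105 mm in the cup_hinge frame: 121 mm above the table, over the cup, when lying; when upright, on the side away from the lanes, 105 mm horizontally from the hinge and 66 mm above the table.
- red_rasp: Round rasp, red handle, lying in either lane, tip towards the cup. 195 mm long, about 70 g: handle 24 mm dia. x 80 mm, steel rod blade 12 mm dia. x 115 mm. Origin on its axis where they meet; +x to the tip (+115 mm; flat butt at -80). In the lane its axis is 32 mm above the table, tip 12-55 mm short of rack x = 0. Oiled: keep robot contact under 15 N (sliding takes under 1 N).
- yellow_rasp: Round rasp, yellow handle, lying in either lane, tip towards the cup. 195 mm long, about 70 g: handle 24 mm dia. x 80 mm, steel rod blade 12 mm dia. x 115 mm. Origin on its axis where they meet; +x to the tip (+115 mm; flat butt at -80). In the lane its axis is 32 mm above the table, tip 12-55 mm short of rack x = 0. Oiled: keep robot contact under 15 N (sliding takes under 1 N).
- red_rasp_tip (a point): Tip of the red rasp's blade.
- yellow_rasp_tip (a point): Tip of the yellow rasp's blade.
- pot: Small terracotta pot, 72 mm wide, 68 mm high; origin under its centre. Bystander.
- panel: Light wooden carved panel 110 x 75 x 24 mm lying flat; origin under its centre. Bystander.
- tape: Red roll of tape lying flat, 60 mm diameter, 18 mm high; origin under its centre. Bystander.

How it is judged:
By the outcome, as a careful person would: the job done as asked, in the order asked, and still so for the second after the job is handed in, with the robot touching nothing.
It also fails if it takes over 69 s, if anything falls off the work surface, if the arm or the gripper's body presses on something with over 40 N, if the wrist force passes 120 N, or if a joint passes its speed limit or range.

## Working session

There is one attempt and no reset: what is moved stays moved. The work goes in short steps, Python scripts to look and compute and a tool call to move; the robot and the scene stay as the last step left them, time stands still between calls to the robot, and variables do not carry over. Pictures are saved under pics/ and viewed, at most 13 in all, crops included, and the job is handed in when it is done.

Besides the shell and the picture viewer there is one more tool, called after "Call:" as name(argument=value, ...) on one line, values as JSON. step_arm: Moves the arm, as the interface text tells. Its arguments: {"type":"object","properties":{"moves":{"type":"array","items":{"type":"object","properties":{"rx":{"type":"number"},"ry":{"type":"number"},"rz":{"type":"number"},"dx":{"type":"number"},"dy":{"type":"number"},"dz":{"type":"number"},"gripper":{"type":"number"}}}},"grip_force":{"type":"number"}},"required":["moves"]}

```bash
mkdir -p pics
python3 - <<'E'
from bench import r
import cv2,numpy as np
o=r.get_obs();print(o,r.tcp_to_tips)
for n in("scene","top"):
    cv2.imwrite(f"pics/{n}0.png",r.grab_frame(n));print(n,r.camera_info(n))
E
```

```text
{'clock': 0.0, 'joints': array([ 1.10389078,  0.47782031,  0.02232183,  1.55647157, -0.01148052,
        1.10928711, -0.08310759]), 'qvel': array([-0.00103713, -0.00138905, -0.00055852, -0.00015706,  0.00030585,
       -0.0003737 ,  0.00178849]), 'tau': array([-5.14297535e-04, -5.96445680e+01,  1.60787936e+00, -2.81189203e+01,
        1.26033212e-02,  9.27667221e-03, -2.54872288e-05]), 'tcp_pos': array([ 0.23682707, -0.63149212,  0.25230329]), 'orientation': array([-3.08939329e+00, -5.60330757e-01,  7.48047137e-04]), 'contact_force': array([ 0.14370051, -0.21963282, -0.01751853]), 'moment': array([ 0.04230865,  0.00180934, -0.00655436]), 'gripper_force': 0.0, 'grip_width': 0.08550331035489378} 0.022
scene {'mtx': array([[417.56687724,   0.        , 278.73645989],
       [  0.        , 417.56687724, 202.11836073],
       [  0.        ,   0.        ,   1.        ]]), 'rvec': array([ 1.57774184,  1.99147731, -0.82396409]), 'tvec': array([ 0.11725926, -0.28525545,  1.08453139])}
top {'mtx': array([[421.26121183,   0.        , 289.31317144],
       [  0.        , 421.26121183, 215.45775088],
       [  0.        ,   0.        ,   1.        ]]), 'rvec': array([ 2.18164325, -2.14580774,  0.09274207]), 'tvec': array([0.01542729, 0.55491011, 0.7165544 ])}
```

View pics/scene0.png

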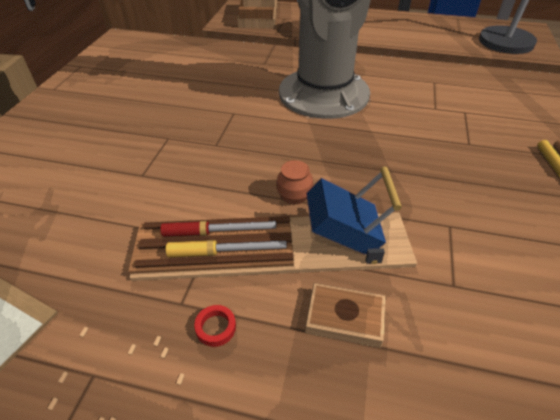

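View pics/top0.png

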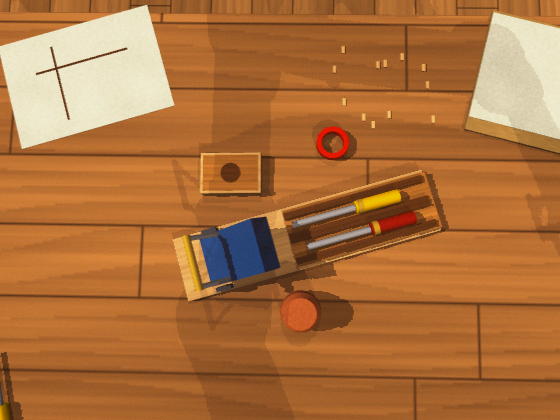

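```bash
cat > h.py <<'E'
from bench import r
import cv2,numpy as np
def unproj(cam,uv,z):
    c=r.camera_info(cam) if isinstance(cam,str) else cam
    R=cv2.Rodrigues(c["rvec"])[0];C=-R.T@c["tvec"]
    d=R.T@np.linalg.solve(c["mtx"],np.array([*uv,1.]))
    return C+d*(z-C[2])/d[2]
def proj(cam,P):
    c=r.camera_info(cam) if isinstance(cam,str) else cam
    return cv2.projectPoints(np.array(P,float).reshape(-1,3),c["rvec"],c["tvec"],c["mtx"],None)[0].reshape(-1,2)
E
python3 - <<'E'
from h import *
im=cv2.imread("pics/top0.png")[160:310,165:450]
cv2.imwrite("pics/topc.png",cv2.resize(im,None,fx=2.8,fy=2.8,interpolation=cv2.INTER_CUBIC))
for uv,z in [((174,239),.02),((190,300),.02),((421,172),.02),((441,231),.02),((401,196),.032),((295,224),.032),((415,219),.032),((309,246),.032)]:print(uv,unproj("top",uv,z).round(4))
E
```

```text
(174, 239) [0.5099 0.2295 0.02  ]
(190, 300) [0.4034 0.1965 0.02  ]
(421, 172) [ 0.6376 -0.2105  0.02  ]
(441, 231) [ 0.532  -0.2443  0.02  ]
(401, 196) [ 0.5917 -0.1713  0.032 ]
(295, 224) [0.5393 0.0143 0.032 ]
(415, 219) [ 0.5514 -0.1953  0.032 ]
(309, 246) [ 0.5012 -0.0107  0.032 ]
```

View pics/topc.png

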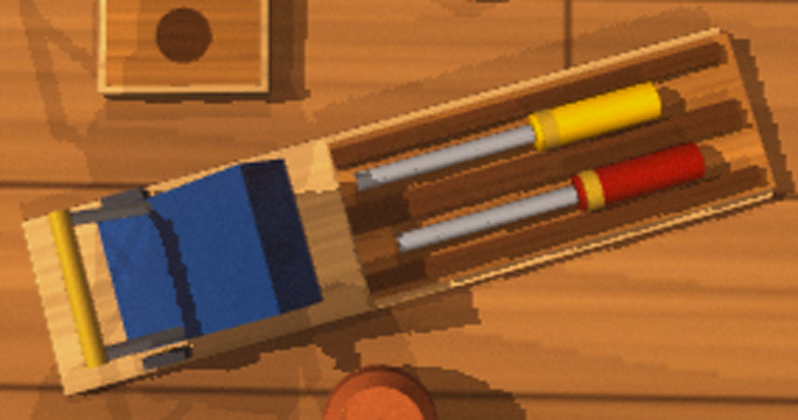

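```bash
cat > fit.py <<'E'
from h import *
from scipy.optimize import least_squares
g=lambda p:(165+p[0]/2.8,160+p[1]/2.8)
cam=r.camera_info("top")
# (crop px, rack xyz (None free))
obs=[((22,222),(.21,.058,.012)),((68,393),(.21,-.058,.012)),((722,30),(-.26,.058,.022)),((773,192),(-.26,-.058,.022)),
((658,97),(None,.022,.032)),((362,181),(None,.022,.032)),((703,158),(None,-.022,.032)),((401,243),(None,-.022,.032))]
def inr(p,w):
    d=np.array(w[:2])-p[:2];c,s=np.cos(p[2]),np.sin(p[2]);return np.array([c*d[0]+s*d[1],-s*d[0]+c*d[1]])
W=[(unproj(cam,g(a),b[2]),b) for a,b in obs]
def f(p,):
    e=[]
    for w,b in W:
        q=inr(p,w)
        if b[0] is not None:e.append(q[0]-b[0])
        e.append(q[1]-b[1])
    return np.array(e)
for sgn in(1,):
    s=least_squares(f,[.52,-.01,1.85]);print(s.x,(f(s.x)*1e3).round(1))
p=s.x
for w,b in W:print(b,inr(p,w).round(4))
for q in((330,145),(370,305)):print("edge",inr(p,unproj(cam,g(q),.025)).round(4))
def bar(a,y):
    x,z=-.05,.105
    # rotation raising mouth: angle a turns -x toward +z
    X=.128+x*np.cos(a)+z*np.sin(a);Z=.016-x*np.sin(a)+z*np.cos(a);c,s_=np.cos(p[2]),np.sin(p[2])
    return [p[0]+c*X-s_*y,p[1]+s_*X+c*y,Z]
for a in np.arange(.2,1.4,.1):
    print(round(a,1),np.round(2.8*(proj(cam,[bar(a,.043),bar(a,-.043)])-[165,160])).tolist(),proj("scene",[bar(a,.043),bar(a,-.043)]).round().tolist(),np.round(bar(a,0),3))
E
python3 fit.py
```

```text
[0.51512588 0.01819857 1.85425782] [  -1.5 -113.1   -4.1  115.9    3.  -112.7    2.6  111.1  -45.3  -43.3
   43.    44.4]
(0.21, 0.058, 0.012) [ 0.2085 -0.0551]
(0.21, -0.058, 0.012) [0.2059 0.0579]
(-0.26, 0.058, 0.022) [-0.257  -0.0547]
(-0.26, -0.058, 0.022) [-0.2574  0.0531]
(None, 0.022, 0.032) [-0.2023 -0.0233]
(None, 0.022, 0.032) [-0.009  -0.0213]
(None, -0.022, 0.032) [-0.2183  0.021 ]
(None, -0.022, 0.032) [-0.0221  0.0224]
edge [ 0.0044 -0.0493]
edge [0.0066 0.0544]
0.2 [[198.0, 335.0], [159.0, 182.0]] [[349.0, 171.0], [359.0, 209.0]] [0.487 0.114 0.129]
0.3 [[177.0, 341.0], [138.0, 187.0]] [[356.0, 169.0], [367.0, 208.0]] [0.484 0.125 0.131]
0.4 [[156.0, 347.0], [117.0, 192.0]] [[363.0, 169.0], [374.0, 207.0]] [0.481 0.136 0.132]
0.5 [[135.0, 353.0], [96.0, 198.0]] [[370.0, 168.0], [382.0, 207.0]] [0.478 0.147 0.132]
0.6 [[114.0, 358.0], [76.0, 204.0]] [[377.0, 169.0], [390.0, 207.0]] [0.474 0.158 0.131]
0.7 [[95.0, 364.0], [57.0, 209.0]] [[384.0, 170.0], [397.0, 208.0]] [0.471 0.169 0.129]
0.8 [[76.0, 369.0], [39.0, 215.0]] [[391.0, 171.0], [404.0, 209.0]] [0.468 0.18  0.125]
0.9 [[59.0, 373.0], [22.0, 221.0]] [[397.0, 173.0], [411.0, 211.0]] [0.465 0.19  0.12 ]
1.0 [[44.0, 377.0], [7.0, 226.0]] [[402.0, 175.0], [417.0, 213.0]] [0.462 0.2   0.115]
1.1 [[31.0, 381.0], [-6.0, 231.0]] [[407.0, 178.0], [422.0, 216.0]] [0.459 0.209 0.108]
1.2 [[19.0, 384.0], [-17.0, 235.0]] [[411.0, 181.0], [427.0, 219.0]] [0.457 0.218 0.101]
1.3 [[10.0, 386.0], [-26.0, 240.0]] [[415.0, 185.0], [431.0, 223.0]] [0.455 0.225 0.092]
```

Call:
step_arm(moves=[{"rz": 4.3}, {"dx": 45, "dy": -40}, {"dx": 45, "dy": -40}, {"dx": 45, "dy": -40}, {"dx": 45, "dy": -40}, {"dx": 45, "dy": -40}, {"dx": 45, "dy": -40}, {"dx": 45, "dy": -40}, {"dx": 45, "dy": -40}, {"dx": 22, "dy": -55}, {"dx": 22, "dy": -55}, {"dx": 22, "dy": -55}, {"dx": 22, "dy": -55}, {"dy": -55}, {"dy": -55}, {"dy": -50}, {}])

```text
invalid input at $.moves[0]: expected keys rx, ry, rz, dx, dy, dz, gripper
```

```bash
cat >> h.py <<'E'
from scipy.spatial.transform import Rotation as Ro
P=np.array([.515,.018,1.854])
RW=Ro.from_euler("z",P[2]).as_matrix()
def rack(w):return RW.T@(np.array(w)-[P[0],P[1],0])
def world(q):return RW@np.array(q)+[P[0],P[1],0]
def state():
    o=r.get_obs();R=Ro.from_rotvec(o["orientation"]).as_matrix()
    g=rack(o["tcp_pos"]+R[:,2]*.003)
    print("t",round(o["clock"],2),"grasp rack mm",(g*1e3).round(1),"axes in rack\n",(RW.T@R).round(3),"F",(RW.T@o["contact_force"]).round(1),"w",round(o["grip_width"],4),"j",o["joints"].round(2))
    return g,RW.T@R
def barxz(a):
    return np.array([.128-.05*np.cos(a)+.105*np.sin(a),0,.016+.05*np.sin(a)+.105*np.cos(a)])
E
python3 - <<'E'
from h import *
g,R=state()
print((R.T@(barxz(.7)-g)*1e3).round(1))
b=[proj("wrist",[world(barxz(.7)+[0,y,0])]) for y in(.043,-.043)];print(b)
cv2.imwrite("pics/w1.png",r.grab_frame("wrist"))
E
```

```text
t 0.1 grasp rack mm [-546.   448.6  249.4] axes in rack
 [[ 0.076 -0.997  0.002]
 [-0.997 -0.076  0.   ]
 [-0.    -0.002 -1.   ]] F [-0.4 -0.4 -0.7] w 0.0854 j [ 1.1   0.48  0.02  1.56 -0.01  1.11 -0.08]
[ 500.4 -667.3  121.9]
[array([[-1535.03626913,  -971.25610339]]), array([[-1974.98132257, -1551.47649887]])]
```

View pics/w1.png

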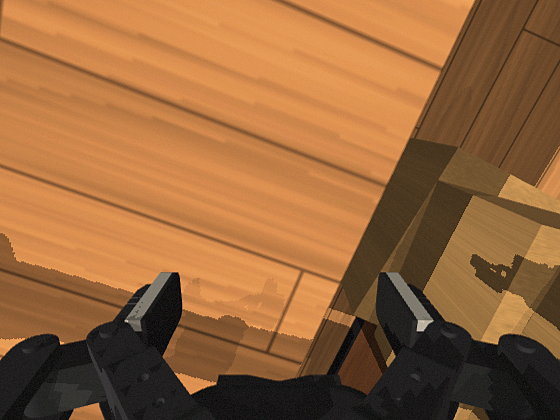

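The call was refused because every row needs all its keys, so this picture is still from the start pose. It shows only wood floor and the open fingertips near (150,300) and (400,300).

Call:
step_arm(moves=[{"rx": 0, "ry": 0, "rz": 4.3, "dx": 0, "dy": 0, "dz": 0, "gripper": 1}, {"rx": 0, "ry": 0, "rz": 0, "dx": 45, "dy": -40, "dz": 0, "gripper": 1}, {"rx": 0, "ry": 0, "rz": 0, "dx": 45, "dy": -40, "dz": 0, "gripper": 1}, {"rx": 0, "ry": 0, "rz": 0, "dx": 45, "dy": -40, "dz": 0, "gripper": 1}, {"rx": 0, "ry": 0, "rz": 0, "dx": 45, "dy": -40, "dz": 0, "gripper": 1}, {"rx": 0, "ry": 0, "rz": 0, "dx": 45, "dy": -40, "dz": 0, "gripper": 1}, {"rx": 0, "ry": 0, "rz": 0, "dx": 45, "dy": -40, "dz": 0, "gripper": 1}, {"rx": 0, "ry": 0, "rz": 0, "dx": 45, "dy": -40, "dz": 0, "gripper": 1}, {"rx": 0, "ry": 0, "rz": 0, "dx": 45, "dy": -40, "dz": 0, "gripper": 1}, {"rx": 0, "ry": 0, "rz": 0, "dx": 22, "dy": -55, "dz": 0, "gripper": 1}, {"rx": 0, "ry": 0, "rz": 0, "dx": 22, "dy": -55, "dz": 0, "gripper": 1}, {"rx": 0, "ry": 0, "rz": 0, "dx": 22, "dy": -55, "dz": 0, "gripper": 1}, {"rx": 0, "ry": 0, "rz": 0, "dx": 22, "dy": -55, "dz": 0, "gripper": 1}, {"rx": 0, "ry": 0, "rz": 0, "dx": 0, "dy": -55, "dz": 0, "gripper": 1}, {"rx": 0, "ry": 0, "rz": 0, "dx": 0, "dy": -55, "dz": 0, "gripper": 1}, {"rx": 0, "ry": 0, "rz": 0, "dx": 0, "dy": -50, "dz": 0, "gripper": 1}, {"rx": 0, "ry": 0, "rz": 0, "dx": 0, "dy": 0, "dz": 0, "gripper": 1}])

```text
clock: 2.28
tcp_pos: [0.4695, 0.1698, 0.2535]
orientation: [-3.107, -0.456, -0.0]
contact_force: [-0.2, -0.2, -1.0]
grip_width: 0.0856
gripper_force: 0.0
```

Run:
```python
from h import *
g,R=state()
print((R.T@(barxz(.7)-g)*1e3).round(1))
b=[proj("wrist",[world(barxz(.7)+[0,y,0])]) for y in(.043,-.043)];print(b)
cv2.imwrite("pics/w2.png",r.grab_frame("wrist"))
```

```text
t 2.27 grasp rack mm [158.4   1.3 250.5] axes in rack
 [[ 0.008 -1.     0.002]
 [-1.    -0.008 -0.   ]
 [ 0.    -0.002 -1.   ]] F [-0.2  0.3 -1. ] w 0.0856 j [-0.1   0.22 -0.42  1.94  0.1   1.   -1.85]
[  1.2   1.2 122. ]
[array([[279.15178763, 262.97650632]]), array([[280.24691215, 155.66145273]])]
```

View pics/w2.png

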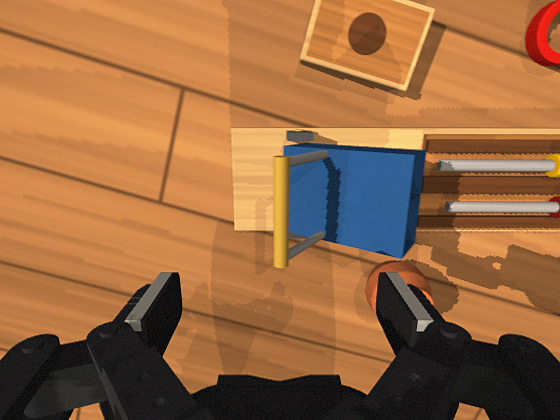

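The bar lies along column 281, rows 157–266, which matches the predicted 0.7 rad. The rack pose is also good.

Call:
step_arm(grip_force=20, moves=[{"rx": 0, "ry": 0, "rz": 0, "dx": 1, "dy": 1, "dz": 40, "gripper": 0.5}, {"rx": 0, "ry": 0, "rz": 0, "dx": 0, "dy": 0, "dz": 40, "gripper": 0.2}, {"rx": 0, "ry": 0, "rz": 0, "dx": 0, "dy": 0, "dz": 30, "gripper": 0}, {"rx": 0, "ry": 0, "rz": 0, "dx": 0, "dy": 0, "dz": 10, "gripper": -0.2}, {"rx": 0, "ry": 0, "rz": 0, "dx": 0, "dy": 0, "dz": 0, "gripper": -1}, {"rx": 0, "ry": 0, "rz": 0, "dx": 0, "dy": 0, "dz": 0, "gripper": -1}, {"rx": 0, "ry": 0, "rz": 0, "dx": 0, "dy": 0, "dz": 0, "gripper": -1}, {"rx": 0, "ry": 0, "rz": 0, "dx": 0, "dy": 0, "dz": 0, "gripper": -1}, {"rx": 0, "ry": 0, "rz": 0, "dx": 0, "dy": 0, "dz": 0, "gripper": -1}])

```text
clock: 3.45
tcp_pos: [0.4726, 0.1645, 0.1337]
orientation: [3.11, 0.444, 0.001]
contact_force: [-2.0, -1.5, 0.0]
grip_width: 0.011
gripper_force: 20.1
```

Run:
```python
from h import *
g,R=state()
p=None
for a in np.linspace(.7,-.03,15):
    b=barxz(a)*1e3
    if p is not None: print(round(a,2),(R.T@(b-p)).round(1))
    p=b
```

```text
t 3.45 grasp rack mm [152.5  -0.2 130.7] axes in rack
 [[ 0. -1. -0.]
 [-1. -0. -0.]
 [ 0.  0. -1.]] F [-0.9  2.4  0. ] w 0.011 j [-0.14  0.38 -0.39  2.05  0.21  0.75 -1.94]
0.65 [-0.   5.9 -1.4]
0.6 [-0.   6.  -1.1]
0.54 [-0.   6.  -0.8]
0.49 [-0.   6.  -0.4]
0.44 [-0.   6.1 -0.1]
0.39 [-0.   6.1  0.2]
0.34 [-0.   6.   0.5]
0.28 [-0.   6.   0.8]
0.23 [-0.   6.   1.1]
0.18 [-0.   5.9  1.4]
0.13 [-0.   5.8  1.7]
0.07 [-0.   5.7  2. ]
0.02 [-0.   5.6  2.3]
-0.03 [-0.   5.5  2.6]
```

Call:
step_arm(grip_force=20, moves=[{"rx": 0, "ry": 0, "rz": 0, "dx": 0, "dy": 10, "dz": -1.5, "gripper": -1}, {"rx": 0, "ry": 0, "rz": 0, "dx": 0, "dy": 10, "dz": -0.5, "gripper": -1}, {"rx": 0, "ry": 0, "rz": 0, "dx": 0, "dy": 10, "dz": 0, "gripper": -1}, {"rx": 0, "ry": 0, "rz": 0, "dx": 0, "dy": 10, "dz": 1, "gripper": -1}, {"rx": 0, "ry": 0, "rz": 0, "dx": 0, "dy": 10, "dz": 2, "gripper": -1}, {"rx": 0, "ry": 0, "rz": 0, "dx": 0, "dy": 10, "dz": 3, "gripper": -1}, {"rx": 0, "ry": 0, "rz": 0, "dx": 0, "dy": 8, "dz": 3, "gripper": -1}, {"rx": 0, "ry": 0, "rz": 0, "dx": 0, "dy": 6, "dz": 2.5, "gripper": -1}, {"rx": 0, "ry": 0, "rz": 0, "dx": 0, "dy": 0, "dz": 0, "gripper": -1}])

```text
clock: 4.58
tcp_pos: [0.4911, 0.1028, 0.1261]
orientation: [-3.099, -0.454, -0.0]
contact_force: [-17.1, 25.1, 18.0]
grip_width: 0.0112
gripper_force: 23.1
```

Run:
```python
from h import *
g,R=state();print(r.get_obs()["gripper_force"])
```

```text
t 4.58 grasp rack mm [ 88.2  -0.8 123.1] axes in rack
 [[ 0.008 -1.     0.01 ]
 [-1.    -0.008 -0.002]
 [ 0.002 -0.01  -1.   ]] F [28.9  9.4 18. ] w 0.0112 j [-0.02  0.39 -0.37  2.06  0.2   0.73 -1.79]
23.09373512864113
```

Run:
```python
from h import *
t=r.grab_frame("top");s=r.grab_frame("scene")
a=cv2.resize(t[160:310,165:450],None,fx=2.8,fy=2.8,interpolation=cv2.INTER_CUBIC)[:, :798]
b=cv2.resize(s[150:290,280:425],None,fx=2.8,fy=2.8,interpolation=cv2.INTER_CUBIC)
w=r.grab_frame("wrist")
o=np.zeros((600,800,3),np.uint8)
o[:210,:399]=cv2.resize(a,(399,210));o[:392,400:400+b.shape[1]]=b[:392,:400];o[215:515,:400]=cv2.resize(w,(400,300))
cv2.imwrite("pics/c3.png",o)
np.save("w3.npy",w)
for x in(0,-4,2,210):print(x,proj("wrist",[world([x/1e3,y,.02]) for y in(.058,-.058)]).round(0).tolist())
```

```text
0 [[394.0, 296.0], [413.0, 141.0]]
-4 [[399.0, 296.0], [419.0, 141.0]]
2 [[391.0, 295.0], [410.0, 141.0]]
210 [[121.0, 292.0], [98.0, 138.0]]
```

View pics/c3.png

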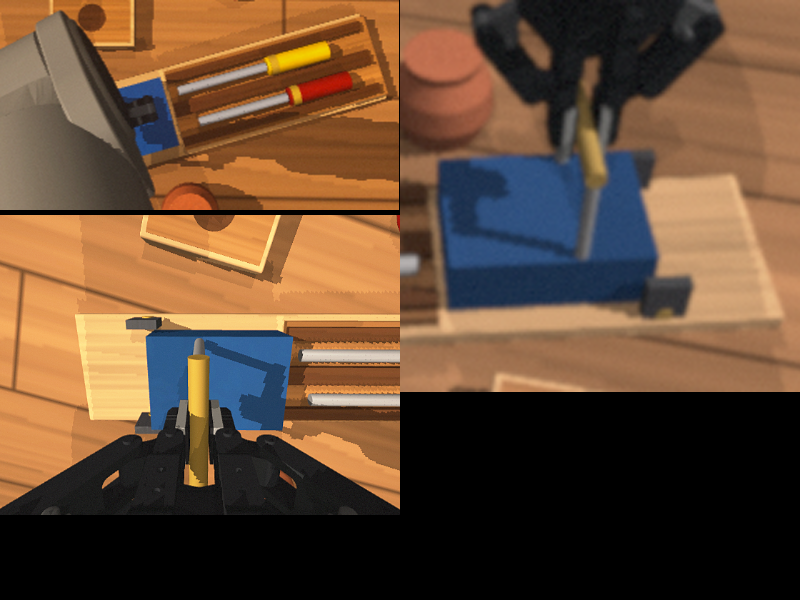

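Run:
```python
from h import *
state()
def cupp(a,x,y,z):
    return world([.128+x*np.cos(a)+z*np.sin(a),y,.016-x*np.sin(a)+z*np.cos(a)])
for a in(0,.04,.08,.12):
    for n,f in(("wrist",lambda q:[q[0]/1.4,215+q[1]/1.4]),("scene",lambda q:[400+2.8*(q[0]-280),2.8*(q[1]-150)])):
        print(a,n,[np.round(f(q)).tolist() for q in proj(n,[cupp(a,-.126,-.043,.038),cupp(a,-.126,.043,.038),cupp(a,0,-.043,.038),cupp(a,0,.043,.038),cupp(a,-.126,-.043,-.004),cupp(a,-.05,-.043,.105)])])
```

```text
t 4.72 grasp rack mm [ 88.2  -0.8 123.1] axes in rack
 [[ 0.008 -1.     0.009]
 [-1.    -0.008 -0.002]
 [ 0.002 -0.009 -1.   ]] F [29.8  9.3 17.5] w 0.0117 j [-0.02  0.39 -0.37  2.06  0.2   0.73 -1.79]
0 wrist [[306.0, 338.0], [293.0, 431.0], [151.0, 336.0], [156.0, 429.0], [288.0, 331.0], [218.0, 358.0]]
0 scene [[431.0, 265.0], [421.0, 156.0], [652.0, 255.0], [624.0, 147.0], [430.0, 309.0], [576.0, 178.0]]
0.04 wrist [[306.0, 339.0], [293.0, 434.0], [149.0, 336.0], [154.0, 429.0], [290.0, 331.0], [210.0, 358.0]]
0.04 scene [[434.0, 259.0], [424.0, 150.0], [654.0, 255.0], [626.0, 147.0], [430.0, 304.0], [585.0, 175.0]]
0.08 wrist [[307.0, 340.0], [293.0, 437.0], [147.0, 336.0], [152.0, 429.0], [291.0, 332.0], [202.0, 359.0]]
0.08 scene [[437.0, 253.0], [427.0, 144.0], [657.0, 255.0], [628.0, 147.0], [430.0, 299.0], [593.0, 173.0]]
0.12 wrist [[307.0, 341.0], [293.0, 440.0], [145.0, 336.0], [151.0, 429.0], [293.0, 333.0], [194.0, 360.0]]
0.12 scene [[441.0, 247.0], [430.0, 138.0], [660.0, 255.0], [631.0, 147.0], [431.0, 294.0], [602.0, 170.0]]
```

The composite shows the cup lying flat: its top mouth edge is at (443,268) and (440,158) in the scene inset, at the heights predicted for angle 0. Everything is about 9 mm further along +x than I estimated, so I'm shifting the rack origin by that amount. Next I release the bar and go behind the red rasp, which is in the +y lane.

Call:
step_arm(moves=[{"rx": 0, "ry": 0, "rz": 0, "dx": 0, "dy": -4, "dz": -2, "gripper": -0.3}, {"rx": 0, "ry": 0, "rz": 0, "dx": 0, "dy": 0, "dz": 0, "gripper": 0}, {"rx": 0, "ry": 0, "rz": 0, "dx": 0, "dy": 0, "dz": 0, "gripper": 0}, {"rx": 0, "ry": 0, "rz": 0, "dx": 0, "dy": 0, "dz": -30, "gripper": 0}, {"rx": 0, "ry": 0, "rz": 0, "dx": 0, "dy": 0, "dz": -40, "gripper": -0.5}, {"rx": 0, "ry": 0, "rz": 0, "dx": -3, "dy": 50, "dz": 0, "gripper": -1}, {"rx": 0, "ry": 0, "rz": 0, "dx": -4, "dy": 50, "dz": 0, "gripper": -1}, {"rx": 0, "ry": 0, "rz": 0, "dx": -4, "dy": 50, "dz": 0, "gripper": -1}, {"rx": 0, "ry": 0, "rz": 0, "dx": -4, "dy": 50, "dz": 0, "gripper": -1}, {"rx": 0, "ry": 0, "rz": 0, "dx": -4, "dy": 50, "dz": 0, "gripper": -1}, {"rx": 0, "ry": 0, "rz": 0, "dx": -4, "dy": 50, "dz": 0, "gripper": -1}, {"rx": 0, "ry": 0, "rz": 0, "dx": 0, "dy": 45, "dz": 0, "gripper": -1}, {"rx": 0, "ry": 0, "rz": 0, "dx": 0, "dy": 0, "dz": 0, "gripper": -1}])

```text
clock: 6.35
tcp_pos: [0.5657, -0.2462, 0.1953]
orientation: [3.109, 0.431, -0.001]
contact_force: [0.3, 0.5, -0.8]
grip_width: 0.0
gripper_force: 0.0
```

```bash
sed -i 's/^P=.*/P=np.array([.5125,.0266,1.854])/' h.py
python3 - <<'E'
from h import *
g,R=state()
print((R.T@(np.array([-.262,.022,.051])-g)*1e3).round(1))
t=r.grab_frame("top");w=r.grab_frame("wrist")
a=cv2.resize(t[160:310,165:450],None,fx=2.8,fy=2.8,interpolation=cv2.INTER_CUBIC)
o=np.zeros((600,800,3),np.uint8)
o[:300,:400]=cv2.resize(w,(400,300));o[:210,400:799]=cv2.resize(a,(399,210));
cv2.imwrite("pics/c4.png",o)
q=proj("wrist",[world([-.227,y,.032]) for y in(.022,.034,.01)]+[world([-.211,-.022,.032])])/1.4;print(q.round())
E
```

```text
t 6.35 grasp rack mm [-276.8   25.2  192.3] axes in rack
 [[-0.008 -1.    -0.002]
 [-1.     0.008  0.001]
 [-0.001  0.002 -1.   ]] F [ 0.4 -0.4 -0.8] w 0.0 j [ 0.48  0.45 -0.23  1.74  0.12  0.96 -1.09]
[  3.2 -15.2 141.2]
[[162. 142.]
 [163. 152.]
 [162. 133.]
 [147. 106.]]
```

View pics/c4.png

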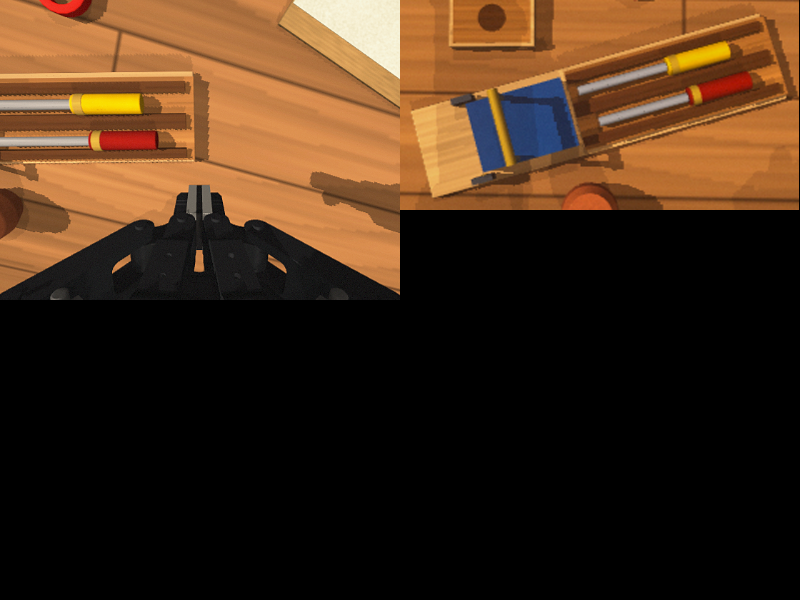

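Red butt is at (158,140) and yellow butt at (144,103) in the wrist inset, both within 3 mm of prediction. The cup is flat and the bar free. I'm going down behind red and pushing.

Call:
step_arm(moves=[{"rx": 0, "ry": 0, "rz": 0, "dx": 4, "dy": -12, "dz": 45, "gripper": -1}, {"rx": 0, "ry": 0, "rz": 0, "dx": 0, "dy": 0, "dz": 45, "gripper": -1}, {"rx": 0, "ry": 0, "rz": 0, "dx": 0, "dy": 0, "dz": 35, "gripper": -1}, {"rx": 0, "ry": 0, "rz": 0, "dx": 0, "dy": 0, "dz": 16, "gripper": -1}, {"rx": 0, "ry": 0, "rz": 0, "dx": 0, "dy": 0, "dz": 0, "gripper": -1}, {"rx": 0, "ry": 0, "rz": 0, "dx": 0, "dy": -8, "dz": 0, "gripper": -1}, {"rx": 0, "ry": 0, "rz": 0, "dx": 0, "dy": -8, "dz": 0, "gripper": -1}, {"rx": 0, "ry": 0, "rz": 0, "dx": 0, "dy": -8, "dz": 0, "gripper": -1}, {"rx": 0, "ry": 0, "rz": 0, "dx": 0, "dy": -8, "dz": 0, "gripper": -1}, {"rx": 0, "ry": 0, "rz": 0, "dx": 0, "dy": -8, "dz": 0, "gripper": -1}, {"rx": 0, "ry": 0, "rz": 0, "dx": 0, "dy": -8, "dz": 0, "gripper": -1}, {"rx": 0, "ry": 0, "rz": 0, "dx": 0, "dy": -8, "dz": 0, "gripper": -1}, {"rx": 0, "ry": 0, "rz": 0, "dx": 0, "dy": 0, "dz": 0, "gripper": -1}])

```text
clock: 8.07
tcp_pos: [0.5515, -0.1729, 0.0551]
orientation: [-3.11, -0.445, -0.001]
contact_force: [-0.6, -1.6, 2.8]
grip_width: 0.0
gripper_force: 1.2
```

Run:
```python
from h import *
g,R=state()
t=r.grab_frame("scene");w=r.grab_frame("wrist")
o=np.zeros((600,800,3),np.uint8)
o[:300,:400]=cv2.resize(w,(400,300));o[:300,400:800]=cv2.resize(t[180:300,120:280],(400,300))
cv2.imwrite("pics/c5.png",o)
q=proj("wrist",[world([x,.022,z]) for x,z in((-.2,.044),(-.18,.044))])/1.4;print(q.round())
print([(400+2.5*(a-120),2.5*(b-180)) for a,b in proj("scene",[world([x,.022,.044]) for x in(-.22,-.2,-.18,-.16)])])
```

```text
t 8.07 grasp rack mm [-202.5   18.3   52.1] axes in rack
 [[ 0.001 -1.     0.   ]
 [-1.    -0.001 -0.   ]
 [ 0.    -0.    -1.   ]] F [-1.3  1.   2.8] w 0.0 j [ 0.36  0.58 -0.21  1.92  0.19  0.65 -1.25]
[[194. 211.]
 [162. 211.]]
[(np.float64(506.90908475371646), np.float64(109.06305161174586)), (np.float64(536.5966228986929), np.float64(107.83959436216875)), (np.float64(566.2334745873436), np.float64(106.61822595916895)), (np.float64(595.8197695167934), np.float64(105.39894105778046))]
```

View pics/c5.png

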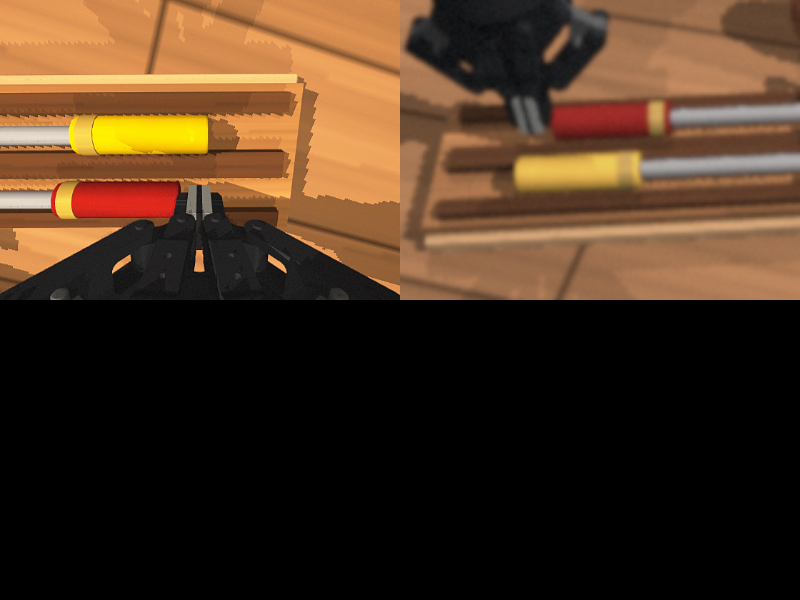

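The red handle is in contact, with its butt near (180,200), about 12 mm ahead of the grasp centre. I'll push another 100 mm.

Call:
step_arm(moves=[{"rx": 0, "ry": 0, "rz": 0, "dx": 0, "dy": -8, "dz": 0, "gripper": -1}, {"rx": 0, "ry": 0, "rz": 0, "dx": 0, "dy": -8, "dz": 0, "gripper": -1}, {"rx": 0, "ry": 0, "rz": 0, "dx": 0, "dy": -8, "dz": 0, "gripper": -1}, {"rx": 0, "ry": 0, "rz": 0, "dx": 0, "dy": -8, "dz": 0, "gripper": -1}, {"rx": 0, "ry": 0, "rz": 0, "dx": 0, "dy": -8, "dz": 0, "gripper": -1}, {"rx": 0, "ry": 0, "rz": 0, "dx": 0, "dy": -8, "dz": 0, "gripper": -1}, {"rx": 0, "ry": 0, "rz": 0, "dx": 0, "dy": -8, "dz": 0, "gripper": -1}, {"rx": 0, "ry": 0, "rz": 0, "dx": 0, "dy": -8, "dz": 0, "gripper": -1}, {"rx": 0, "ry": 0, "rz": 0, "dx": 0, "dy": -8, "dz": 0, "gripper": -1}, {"rx": 0, "ry": 0, "rz": 0, "dx": 0, "dy": -8, "dz": 0, "gripper": -1}, {"rx": 0, "ry": 0, "rz": 0, "dx": 0, "dy": -6, "dz": 0, "gripper": -1}, {"rx": 0, "ry": 0, "rz": 0, "dx": 0, "dy": -4, "dz": 0, "gripper": -1}, {"rx": 0, "ry": 0, "rz": 0, "dx": 0, "dy": -3, "dz": 0, "gripper": -1}, {"rx": 0, "ry": 0, "rz": 0, "dx": 0, "dy": 0, "dz": 0, "gripper": -1}])

```text
clock: 9.93
tcp_pos: [0.5251, -0.0842, 0.0547]
orientation: [-3.11, -0.444, 0.0]
contact_force: [0.9, -0.5, 0.3]
grip_width: -0.0002
gripper_force: 0.1
```

Run:
```python
from h import *
g,R=state()
```

```text
t 9.93 grasp rack mm [-109.9   18.8   51.7] axes in rack
 [[ 0.001 -1.     0.   ]
 [-1.    -0.001  0.   ]
 [-0.    -0.    -1.   ]] F [-0.8 -0.8  0.3] w -0.0002 j [ 0.21  0.53 -0.21  2.03  0.19  0.6  -1.42]
```

Call:
step_arm(moves=[{"rx": 0, "ry": 0, "rz": 0, "dx": 0, "dy": -3, "dz": 0, "gripper": -1}, {"rx": 0, "ry": 0, "rz": 0, "dx": 0, "dy": -2, "dz": 0, "gripper": -1}, {"rx": 0, "ry": 0, "rz": 0, "dx": 0, "dy": 0, "dz": 0, "gripper": -1}, {"rx": 0, "ry": 0, "rz": 0, "dx": 0, "dy": 20, "dz": 0, "gripper": -1}, {"rx": 0, "ry": 0, "rz": 0, "dx": 0, "dy": 10, "dz": -45, "gripper": -1}, {"rx": 0, "ry": 0, "rz": 0, "dx": 14, "dy": 40, "dz": 0, "gripper": -1}, {"rx": 0, "ry": 0, "rz": 0, "dx": 14, "dy": 40, "dz": 0, "gripper": -1}, {"rx": 0, "ry": 0, "rz": 0, "dx": 14, "dy": 30, "dz": 0, "gripper": -1}, {"rx": 0, "ry": 0, "rz": 0, "dx": 0, "dy": 0, "dz": 0, "gripper": -1}, {"rx": 0, "ry": 0, "rz": 0, "dx": 0, "dy": 0, "dz": 30, "gripper": -1}, {"rx": 0, "ry": 0, "rz": 0, "dx": 0, "dy": 0, "dz": 15, "gripper": -1}, {"rx": 0, "ry": 0, "rz": 0, "dx": 0, "dy": 0, "dz": 0, "gripper": -1}])

```text
clock: 11.42
tcp_pos: [0.6021, -0.202, 0.0535]
orientation: [-3.109, -0.444, 0.005]
contact_force: [0.5, -1.1, 0.4]
grip_width: -0.0002
gripper_force: 0.0
```

Run:
```python
from h import *
g,R=state()
```

```text
t 11.43 grasp rack mm [-244.5  -22.1   50.5] axes in rack
 [[ 0.001 -1.     0.002]
 [-1.    -0.001  0.003]
 [-0.003 -0.002 -1.   ]] F [-1.2 -0.2  0.4] w -0.0002 j [ 0.37  0.66 -0.2   1.78  0.18  0.73 -1.21]
```

Call:
step_arm(moves=[{"rx": 0, "ry": 0, "rz": 0, "dx": 0, "dy": -8, "dz": 0, "gripper": -1}, {"rx": 0, "ry": 0, "rz": 0, "dx": 0, "dy": -8, "dz": 0, "gripper": -1}, {"rx": 0, "ry": 0, "rz": 0, "dx": 0, "dy": -8, "dz": 0, "gripper": -1}, {"rx": 0, "ry": 0, "rz": 0, "dx": 0, "dy": -8, "dz": 0, "gripper": -1}, {"rx": 0, "ry": 0, "rz": 0, "dx": 0, "dy": -8, "dz": 0, "gripper": -1}, {"rx": 0, "ry": 0, "rz": 0, "dx": 0, "dy": -8, "dz": 0, "gripper": -1}, {"rx": 0, "ry": 0, "rz": 0, "dx": 0, "dy": -8, "dz": 0, "gripper": -1}, {"rx": 0, "ry": 0, "rz": 0, "dx": 0, "dy": -8, "dz": 0, "gripper": -1}, {"rx": 0, "ry": 0, "rz": 0, "dx": 0, "dy": -8, "dz": 0, "gripper": -1}, {"rx": 0, "ry": 0, "rz": 0, "dx": 0, "dy": -8, "dz": 0, "gripper": -1}, {"rx": 0, "ry": 0, "rz": 0, "dx": 0, "dy": -8, "dz": 0, "gripper": -1}, {"rx": 0, "ry": 0, "rz": 0, "dx": 0, "dy": -8, "dz": 0, "gripper": -1}, {"rx": 0, "ry": 0, "rz": 0, "dx": 0, "dy": -8, "dz": 0, "gripper": -1}, {"rx": 0, "ry": 0, "rz": 0, "dx": 0, "dy": -8, "dz": 0, "gripper": -1}, {"rx": 0, "ry": 0, "rz": 0, "dx": 0, "dy": -8, "dz": 0, "gripper": -1}, {"rx": 0, "ry": 0, "rz": 0, "dx": 0, "dy": -8, "dz": 0, "gripper": -1}, {"rx": 0, "ry": 0, "rz": 0, "dx": 0, "dy": -6, "dz": 0, "gripper": -1}, {"rx": 0, "ry": 0, "rz": 0, "dx": 0, "dy": -4, "dz": 0, "gripper": -1}, {"rx": 0, "ry": 0, "rz": 0, "dx": 0, "dy": -2, "dz": 0, "gripper": -1}, {"rx": 0, "ry": 0, "rz": 0, "dx": 0, "dy": 0, "dz": 0, "gripper": -1}])

```text
clock: 13.92
tcp_pos: [0.5641, -0.0674, 0.0549]
orientation: [-3.11, -0.445, 0.0]
contact_force: [0.9, -3.5, 5.2]
grip_width: 0.0002
gripper_force: 2.5
```

Run:
```python
from h import *
g,R=state()
```

```text
t 13.93 grasp rack mm [-104.7  -23.2   51.9] axes in rack
 [[ 0.001 -1.     0.   ]
 [-1.    -0.001  0.   ]
 [-0.    -0.    -1.   ]] F [-3.6  0.1  5.2] w 0.0002 j [ 0.16  0.57 -0.2   1.95  0.18  0.64 -1.44]
```

Call:
step_arm(moves=[{"rx": 0, "ry": 0, "rz": 0, "dx": 0, "dy": 20, "dz": 0, "gripper": -1}, {"rx": 0, "ry": 0, "rz": 0, "dx": 0, "dy": 15, "dz": -50, "gripper": -1}, {"rx": 0, "ry": 0, "rz": 0, "dx": 0, "dy": 0, "dz": -50, "gripper": -0.5}, {"rx": 0, "ry": 0, "rz": 0, "dx": -12, "dy": 0, "dz": -50, "gripper": 0}, {"rx": 0, "ry": 0, "rz": 0, "dx": -11, "dy": 0, "dz": 0, "gripper": 0}, {"rx": 0, "ry": 0, "rz": 0, "dx": 0, "dy": 0, "dz": 0, "gripper": 0}])

```text
clock: 14.68
tcp_pos: [0.5503, -0.1085, 0.2038]
orientation: [-3.11, -0.443, 0.004]
contact_force: [-0.4, 0.9, -0.5]
grip_width: 0.0428
gripper_force: 0.0
```

Run:
```python
from h import *
g,R=state()
w=r.grab_frame("wrist");t=r.grab_frame("scene")
o=np.zeros((600,800,3),np.uint8)
o[:300,:400]=cv2.resize(w,(400,300));o[:300,400:800]=cv2.resize(t[140:290,200:400],(400,300))
cv2.imwrite("pics/c6.png",o)
for x in(-.1,-.08,.002):print(x,proj("wrist",[world([x,y,.032]) for y in(.022,-.022)]).round()/1.4)
```

```text
t 14.68 grasp rack mm [-140.3    1.4  200.8] axes in rack
 [[-0.    -1.     0.001]
 [-1.     0.     0.002]
 [-0.002 -0.001 -1.   ]] F [ 1.   0.2 -0.5] w 0.0428 j [ 0.28  0.36 -0.24  1.87  0.1   0.93 -1.3 ]
-0.1 [[167.85714286 157.14285714]
 [166.42857143 123.57142857]]
-0.08 [[152.14285714 157.14285714]
 [150.71428571 123.57142857]]
0.002 [[ 89.28571429 157.14285714]
 [ 84.28571429 123.57142857]]
```

View pics/c6.png

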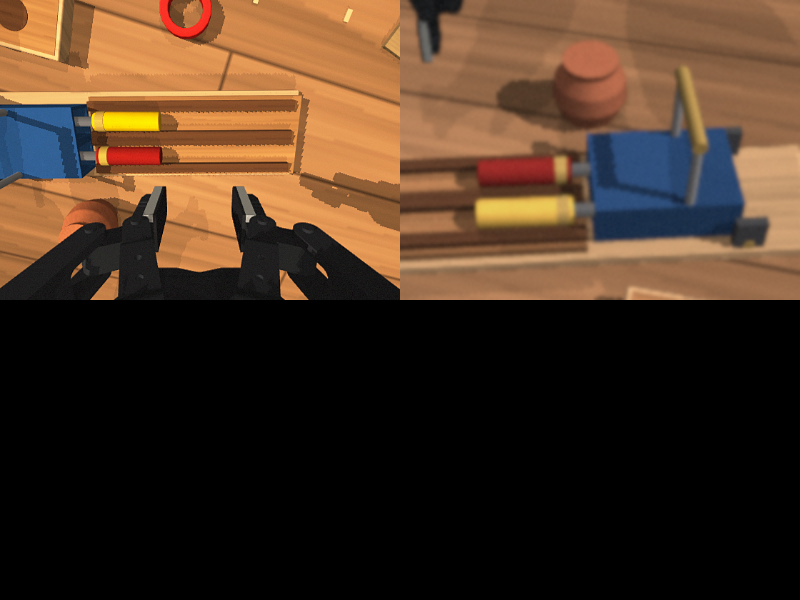

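Both rasps are about 100 mm into the cup: butts at (162,156) and (159,121), with roughly 10 mm of blade showing at the mouth. I'm going back to the bar.

Call:
step_arm(grip_force=20, moves=[{"rx": 0, "ry": 0, "rz": 0, "dx": 1, "dy": -45, "dz": 0, "gripper": 0.2}, {"rx": 0, "ry": 0, "rz": 0, "dx": 0, "dy": -45, "dz": 0, "gripper": 0.2}, {"rx": 0, "ry": 0, "rz": 0, "dx": 0, "dy": -45, "dz": 0, "gripper": 0.2}, {"rx": 0, "ry": 0, "rz": 0, "dx": 0, "dy": -45, "dz": 0, "gripper": 0.2}, {"rx": 0, "ry": 0, "rz": 0, "dx": 0, "dy": -39, "dz": 0, "gripper": 0.2}, {"rx": 0, "ry": 0, "rz": 0, "dx": 0, "dy": 0, "dz": 0, "gripper": 0.2}, {"rx": 0, "ry": 0, "rz": 0, "dx": 0, "dy": 0, "dz": 40, "gripper": 0.2}, {"rx": 0, "ry": 0, "rz": 0, "dx": 0, "dy": 0, "dz": 39, "gripper": 0}, {"rx": 0, "ry": 0, "rz": 0, "dx": 0, "dy": 0, "dz": 0, "gripper": -0.3}, {"rx": 0, "ry": 0, "rz": 0, "dx": 0, "dy": 0, "dz": 0, "gripper": -1}, {"rx": 0, "ry": 0, "rz": 0, "dx": 0, "dy": 0, "dz": 0, "gripper": -1}, {"rx": 0, "ry": 0, "rz": 0, "dx": 0, "dy": 0, "dz": 0, "gripper": -1}, {"rx": 0, "ry": 0, "rz": 0, "dx": 0, "dy": 0, "dz": 0, "gripper": -1}])

```text
clock: 16.4
tcp_pos: [0.4916, 0.1036, 0.1263]
orientation: [-3.109, -0.445, -0.002]
contact_force: [-0.3, 6.5, -6.8]
grip_width: 0.0108
gripper_force: 22.3
```

Run:
```python
from h import *
g,R=state()
p=None
for a in np.linspace(0,1.571,21):
    b=barxz(a)*1e3
    if p is not None: print(round(a,2),b.round(),(R.T@(b-p)).round(1))
    p=b
```

```text
t 16.4 grasp rack mm [ 79.7  -1.5 123.3] axes in rack
 [[ 0.001 -1.     0.001]
 [-1.    -0.001 -0.001]
 [ 0.001 -0.001 -1.   ]] F [ 6.3 -1.6 -6.8] w 0.0108 j [-0.06  0.39 -0.33  2.06  0.18  0.72 -1.79]
0.08 [ 86.   0. 125.] [ 0.  -8.4 -3.6]
0.16 [ 95.   0. 128.] [ 0.  -8.7 -2.9]
0.24 [104.   0. 130.] [ 0.  -8.9 -2.2]
0.31 [113.   0. 131.] [ 0.  -9.  -1.5]
0.39 [122.   0. 132.] [ 0.  -9.1 -0.8]
0.47 [131.   0. 132.] [ 0.  -9.1 -0.1]
0.55 [140.   0. 132.] [ 0.  -9.1  0.6]
0.63 [149.   0. 130.] [ 0.  -9.   1.3]
0.71 [158.   0. 128.] [ 0.  -8.9  2. ]
0.79 [167.   0. 126.] [ 0.  -8.7  2.7]
0.86 [175.   0. 122.] [ 0.  -8.5  3.4]
0.94 [184.   0. 118.] [ 0.  -8.2  4.1]
1.02 [191.   0. 113.] [ 0.  -7.8  4.7]
1.1 [199.   0. 108.] [ 0.  -7.4  5.3]
1.18 [206.   0. 102.] [ 0.  -7.   5.9]
1.26 [212.   0.  96.] [ 0.  -6.5  6.4]
1.34 [218.   0.  89.] [ 0.  -6.   6.9]
1.41 [224.   0.  82.] [-0.  -5.5  7.3]
1.49 [229.   0.  74.] [-0.  -4.9  7.7]
1.57 [233.   0.  66.] [-0.  -4.2  8.1]
```

Call:
step_arm(moves=[{"rx": 0, "ry": 0, "rz": 0, "dx": 0, "dy": -8.5, "dz": -3, "gripper": -1}, {"rx": 0, "ry": 0, "rz": 0, "dx": 0, "dy": -8.5, "dz": -2.5, "gripper": -1}, {"rx": 0, "ry": 0, "rz": 0, "dx": 0, "dy": -9, "dz": -2, "gripper": -1}, {"rx": 0, "ry": 0, "rz": 0, "dx": 0, "dy": -9, "dz": -1.5, "gripper": -1}, {"rx": 0, "ry": 0, "rz": 0, "dx": 0, "dy": -9, "dz": -1, "gripper": -1}, {"rx": 0, "ry": 0, "rz": 0, "dx": 0, "dy": -9, "dz": 0, "gripper": -1}, {"rx": 0, "ry": 0, "rz": 0, "dx": 0, "dy": -9, "dz": 0.5, "gripper": -1}, {"rx": 0, "ry": 0, "rz": 0, "dx": 0, "dy": -9, "dz": 1.5, "gripper": -1}, {"rx": 0, "ry": 0, "rz": 0, "dx": 0, "dy": -9, "dz": 2, "gripper": -1}, {"rx": 0, "ry": 0, "rz": 0, "dx": 0, "dy": -8.5, "dz": 2.5, "gripper": -1}, {"rx": 0, "ry": 0, "rz": 0, "dx": 0, "dy": 0, "dz": 0, "gripper": -1}])

```text
clock: 17.77
tcp_pos: [0.4671, 0.1874, 0.1304]
orientation: [3.109, 0.444, 0.002]
contact_force: [-1.7, -3.4, 5.4]
grip_width: 0.0112
gripper_force: 23.7
```

Run:
```python
from h import *
g,R=state()
w=r.grab_frame("wrist");t=r.grab_frame("scene")
o=np.zeros((600,800,3),np.uint8)
o[:300,:400]=cv2.resize(w,(400,300));o[:300,400:800]=cv2.resize(t[120:270,240:440],(400,300))
cv2.imwrite("pics/c7.png",o)
```

```text
t 17.77 grasp rack mm [167.1  -1.4 127.4] axes in rack
 [[ 0.    -1.    -0.001]
 [-1.    -0.    -0.001]
 [ 0.001  0.001 -1.   ]] F [-2.7  2.6  5.4] w 0.0112 j [-0.21  0.38 -0.35  2.05  0.2   0.74 -1.98]
```

View pics/c7.png

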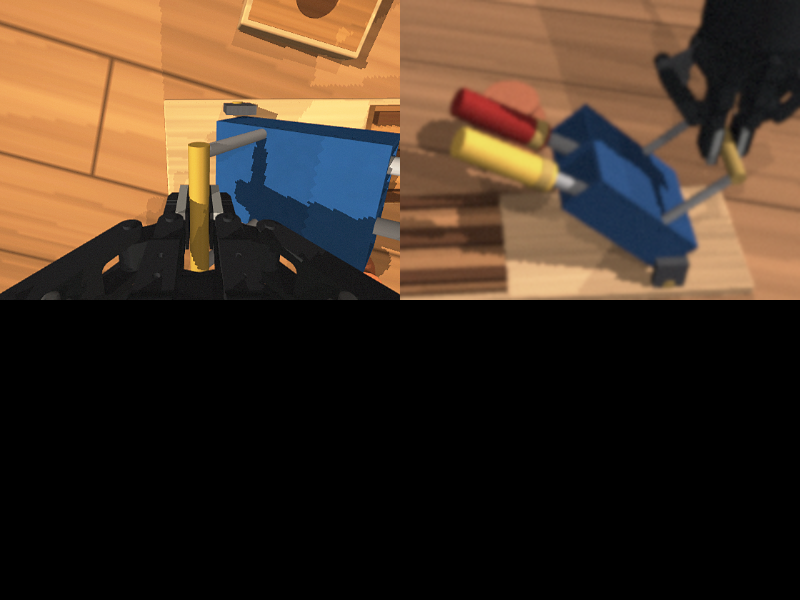

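The cup is at about 0.8 rad and both rasps are riding in it. I'm tilting the hand away from the handles and continuing.

Call:
step_arm(moves=[{"rx": -6, "ry": 0, "rz": 0, "dx": 0, "dy": 0, "dz": 0, "gripper": -1}, {"rx": -6, "ry": 0, "rz": 0, "dx": 0, "dy": 0, "dz": 0, "gripper": -1}, {"rx": 0, "ry": 0, "rz": 0, "dx": 0, "dy": -9, "dz": 1.5, "gripper": -1}, {"rx": 0, "ry": 0, "rz": 0, "dx": 0, "dy": -9, "dz": 2.5, "gripper": -1}, {"rx": 0, "ry": 0, "rz": 0, "dx": 0, "dy": -8.5, "dz": 3, "gripper": -1}, {"rx": 0, "ry": 0, "rz": 0, "dx": 0, "dy": -8.5, "dz": 3.5, "gripper": -1}, {"rx": 0, "ry": 0, "rz": 0, "dx": 0, "dy": -8, "dz": 4.5, "gripper": -1}, {"rx": 0, "ry": 0, "rz": 0, "dx": 0, "dy": -7.5, "dz": 5, "gripper": -1}, {"rx": 0, "ry": 0, "rz": 0, "dx": 0, "dy": 0, "dz": 0, "gripper": -1}])

```text
clock: 19.0
tcp_pos: [0.4541, 0.2315, 0.0988]
orientation: [2.907, 0.415, 0.043]
contact_force: [1.2, -1.0, -1.5]
grip_width: 0.0112
gripper_force: 24.6
```

Run:
```python
from h import *
g,R=state()
for a in (1.3,1.4,1.5,1.571):print(a,(barxz(a)*1e3).round(),(R.T@(barxz(a)-g)*1e3).round(1))
```

```text
t 19.0 grasp rack mm [212.4  -1.2  95.9] axes in rack
 [[ 0.    -0.979 -0.206]
 [-1.    -0.     0.   ]
 [-0.     0.206 -0.979]] F [-1.3 -0.8 -1.5] w 0.0112 j [-0.5   0.47 -0.26  2.03  0.43  0.8  -2.34]
1.3 [216.   0.  92.] [-1.2 -4.   2.8]
1.4 [223.   0.  83.] [ -1.2 -12.9  10.3]
1.5 [229.   0.  73.] [ -1.2 -21.1  18.6]
1.571 [233.   0.  66.] [ -1.2 -26.3  25. ]
```

Call:
step_arm(moves=[{"rx": 0, "ry": 0, "rz": 0, "dx": 0, "dy": -4, "dz": 3, "gripper": -1}, {"rx": 0, "ry": 0, "rz": 0, "dx": 0, "dy": -4.5, "dz": 3.5, "gripper": -1}, {"rx": 0, "ry": 0, "rz": 0, "dx": 0, "dy": -4.5, "dz": 4, "gripper": -1}, {"rx": 0, "ry": 0, "rz": 0, "dx": 0, "dy": -4, "dz": 4, "gripper": -1}, {"rx": 0, "ry": 0, "rz": 0, "dx": 0, "dy": -4, "dz": 4, "gripper": -1}, {"rx": 0, "ry": 0, "rz": 0, "dx": 0, "dy": -3, "dz": 3.5, "gripper": -1}, {"rx": 0, "ry": 0, "rz": 0, "dx": 0, "dy": -2.5, "dz": 3, "gripper": -1}, {"rx": 0, "ry": 0, "rz": 0, "dx": 0, "dy": -1.5, "dz": 2, "gripper": -1}, {"rx": 0, "ry": 0, "rz": 0, "dx": 0, "dy": -1, "dz": 2, "gripper": -1}, {"rx": 0, "ry": 0, "rz": 0, "dx": 0, "dy": 0, "dz": 0, "gripper": -1}])

```text
clock: 20.25
tcp_pos: [0.448, 0.2524, 0.0655]
orientation: [2.904, 0.414, 0.044]
contact_force: [-1.4, -3.6, 10.5]
grip_width: 0.011
gripper_force: 26.4
```

Run:
```python
from h import *
g,R=state()
```

```text
t 20.25 grasp rack mm [234.2  -1.1  62.5] axes in rack
 [[ 0.    -0.978 -0.208]
 [-1.    -0.    -0.   ]
 [ 0.     0.208 -0.978]] F [-3.1  2.3 10.5] w 0.011 j [-0.55  0.53 -0.25  2.03  0.46  0.76 -2.42]
```

Call:
step_arm(moves=[{"rx": 0, "ry": 0, "rz": 0, "dx": 0, "dy": -1, "dz": 2, "gripper": -1}, {"rx": 0, "ry": 0, "rz": 0, "dx": 0, "dy": 0, "dz": 1.5, "gripper": -1}, {"rx": 0, "ry": 0, "rz": 0, "dx": 0, "dy": 0, "dz": 0, "gripper": -1}])

```text
clock: 20.62
tcp_pos: [0.4485, 0.2525, 0.0642]
orientation: [2.903, 0.413, 0.047]
contact_force: [-7.5, -6.4, 35.7]
grip_width: 0.0113
gripper_force: 28.9
```

Run:
```python
from h import *
g,R=state()
t=r.grab_frame("scene");w=r.grab_frame("wrist")
o=np.zeros((600,800,3),np.uint8)
o[:300,:400]=cv2.resize(w,(400,300));o[:600,400:800]=cv2.resize(t[60:285,290:440],(400,600),interpolation=cv2.INTER_CUBIC)
cv2.imwrite("pics/c8.png",o)
```

```text
t 20.62 grasp rack mm [234.1  -1.7  61.3] axes in rack
 [[-0.    -0.978 -0.21 ]
 [-1.     0.001 -0.002]
 [ 0.002  0.21  -0.978]] F [-4.1  8.9 35.7] w 0.0113 j [-0.55  0.53 -0.25  2.03  0.47  0.75 -2.43]
```

View pics/c8.png

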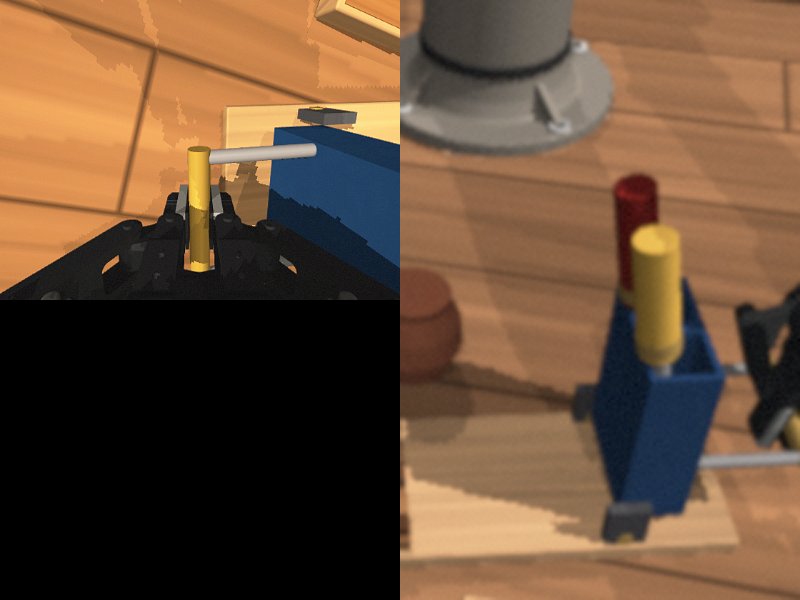

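Force rose to 36 N at the stop. The cup stands upright and both rasps are seated in it, with the handles just above the mouth. Releasing and retreating.

Call:
step_arm(moves=[{"rx": 0, "ry": 0, "rz": 0, "dx": 0, "dy": 0, "dz": -2, "gripper": -1}, {"rx": 0, "ry": 0, "rz": 0, "dx": 0, "dy": 0, "dz": -1, "gripper": -0.4}, {"rx": 0, "ry": 0, "rz": 0, "dx": 0, "dy": 0, "dz": 0, "gripper": -0.1}, {"rx": 0, "ry": 0, "rz": 0, "dx": 0, "dy": 0, "dz": 0, "gripper": -0.1}, {"rx": 0, "ry": 0, "rz": 0, "dx": 0, "dy": 0, "dz": 0, "gripper": -0.1}, {"rx": 0, "ry": 0, "rz": 0, "dx": 0, "dy": 0, "dz": -15, "gripper": -0.1}, {"rx": 0, "ry": 0, "rz": 0, "dx": 0, "dy": 0, "dz": -30, "gripper": -0.1}, {"rx": 0, "ry": 0, "rz": 0, "dx": 0, "dy": -20, "dz": -40, "gripper": -0.1}, {"rx": 0, "ry": 0, "rz": 0, "dx": 0, "dy": -30, "dz": -40, "gripper": -0.1}, {"rx": 0, "ry": 0, "rz": 0, "dx": 0, "dy": -40, "dz": 0, "gripper": -0.1}, {"rx": 0, "ry": 0, "rz": 0, "dx": 0, "dy": 0, "dz": 0, "gripper": -0.1}, {"rx": 0, "ry": 0, "rz": 0, "dx": 0, "dy": 0, "dz": 0, "gripper": -0.1}])

```text
clock: 22.22
tcp_pos: [0.4158, 0.3622, 0.168]
orientation: [2.904, 0.415, 0.043]
contact_force: [0.8, -0.6, -0.1]
grip_width: 0.0384
gripper_force: 0.0
```

Run:
```python
from h import *
g,R=state()
t=r.grab_frame("scene");w=r.grab_frame("top")
o=np.zeros((600,800,3),np.uint8)
o[:600,400:800]=cv2.resize(t[60:285,290:440],(400,600),interpolation=cv2.INTER_CUBIC);o[:300,:400]=cv2.resize(w,(400,300))
q=proj("scene",[world(barxz(a)+[0,y,0]) for a in(1.45,1.571) for y in(.043,-.043)]);print(np.c_[400+(q[:,0]-290)*400/150,(q[:,1]-60)*600/225].round())
cv2.imwrite("pics/c9.png",o)
```

```text
t 22.23 grasp rack mm [348.6  -0.9 165.1] axes in rack
 [[ 0.001 -0.978 -0.209]
 [-1.    -0.001  0.   ]
 [-0.     0.209 -0.978]] F [-0.8 -0.6 -0.1] w 0.0384 j [-0.67  0.45 -0.33  1.85  0.35  1.03 -2.47]
[[758. 347.]
 [801. 449.]
 [764. 360.]
 [807. 462.]]
```

View pics/c9.png

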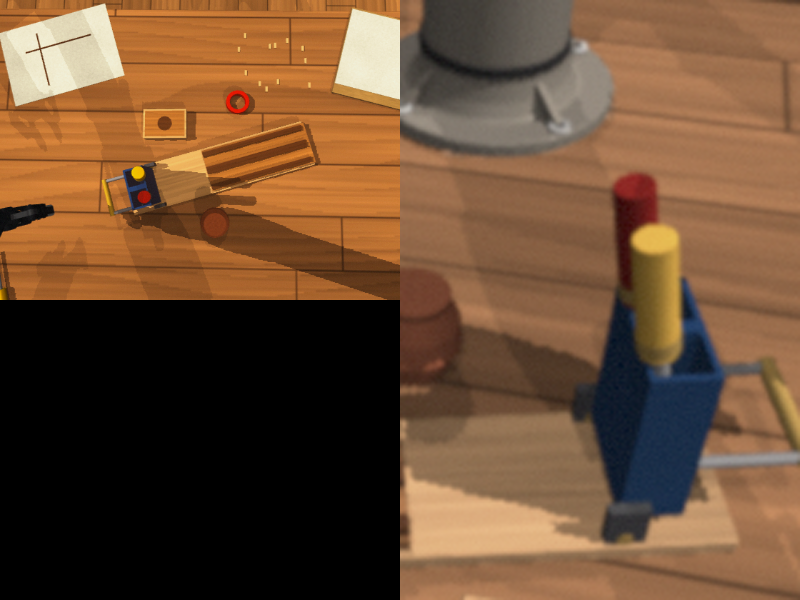

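The cup is upright at its stop, with the bar end at (766,362) where (764,360) was predicted. Both rasps are standing in it and the pot, panel and tape have not moved.

```bash
python3 -c "
from bench import r
print(r.hand_in())"
```

```text
the job is handed in; nothing more can be done
None
```

The job is handed in at about 22 s: I pushed the cup flat, slid both rasps in, and tipped it up to its stop, and the last pictures show both rasps upright and seated with the pot, panel and tape unmoved. No verdict came back, and I gripped the brass bar lightly (about 20–30 N) to turn the cup instead of only pushing it.

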